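Seat a test adapter board on its dowels and hold it against the spring contacts

ROBOT

A 7-joint arm with a two-finger parallel gripper is mounted at the origin on the work surface. World frame = base frame: x ahead of the robot, y to its left, z up, the work surface at z = 0. Lengths are in m, angles in rad, forces in N, time in s.
With the tool pointing down it reaches from about 0.4 to 0.85 m from the base axis. Payload 10.4 kg.
Tool frame: the origin (TCP) lies between the finger pads; the fingertips stand 22 mm ahead of it and the grasp point (between the pads) lies 3 mm ahead of it; z points along the fingers, y is the line along which they close (so a half turn about z gives the same grasp; the last joint's range is limited). The gripper opens to 85 mm and grips with 20 to 120 N. Pads are 22 mm wide; open, the fingers measure 114 mm over their backs; the gripper's body (76 mm by 85 mm) begins 54 mm behind the grasp point. The pads swing forward as they close: fully open they stand 13 mm farther back than shut.
Start: joints at [-1.36, 0.332, -0.065, 1.46, 0.022, 1.35, -0.088], TCP at [0.145, 0.608, 0.253] pointing down, gripper open.
Joint ranges: [-2.6, 2.6], [-0.5, 2.12], [-1.47, 1.34], [0.16, 2.42], [-1.27, 4.41], [0.06, 2.06], [-2.6, 2.6]. Speed limits (rad/s): [2.22, 2.22, 2.79, 2.79, 3.14, 3.14, 3.14].

INTERFACE

Orientations are given as a unit quaternion [x, y, z, w].
In Python, from workcell import manip, camera, ticket, boxes_of, outline_of gives the robot as it stands.
- The arm moves only by the tool carry_out, never from a script. Its argument "deltas" is a list of rows, each a list of 5 numbers: the shift along the tool's x, y, z as a fraction of full scale, then the turn about the tool's z as a fraction of full scale, then the opening, from -1 (shut) to 1 (fully open), so that 0 is half open. In form: [[tx, ty, tz, spin, gripper], ...]. A call has 1 to 20 rows; each row is the pose to reach, as a shift and turn from the pose commanded when the call began, along the tool's axes at that moment; what a row does not reach only later rows make up. Full scale, the value 1, is 150 mm for a shift and 30 degrees for a turn. A row lasts 1/8 s, in which the tool goes at most 62.5 mm and 10.7 degrees, less where a joint would pass 70% of its speed; a pose out of reach is approached as far as the arm can. A call with a number of a shift or a turn outside -1 to 1 is refused whole. A call with a gripper value outside its range is refused whole. The fingers move at their own pace and stop on an object; "force" is the grip in N (left out, the last holds). Time passes only in rows, so rows that repeat a pose let the fingers close. It gives the time, the measured TCP pose, the force, the opening and the grip force at its end, in the units of the state.
- manip.get_obs(): the state, without advancing time (a new reading comes with each control period).
- camera(name): name is "side" or "top" or "wrist"; returns a dict with "img" (400x640x3 uint8, red, green, blue), "depth" (400x640 float32, m along the optical axis (not along the pixel's ray), 0 where there is no reading), "vertical_fov" (degrees; the focal length in pixels is half the picture's height over the tangent of half this angle, whatever the lens; pixels are square), "cx", "cy" (the principal point, pixels), "R" (3x3) and "t" (3): a world point X has camera coordinates R X + t. Camera axes: x right, y down, z forward; pixel columns grow to the right and rows downward; lengths in m; the calibration is good to about 2 mm. The wrist camera is an equidistant fisheye: a pixel r from the principal point sees the ray r / f radians off the axis. A picture is of the moment at which its call begins.
- ticket.hand_in(): hands the job in; it is judged then, once.
Trained networks look in a picture, given as the dict that the camera call returned (one of the last four; its "shot" number tells which), for a name from the list of things; names that differ only in an ending like _2 or _b are one class to them, and where a whole thing is asked for, a point or a joint stands for the part that bears it (a point fixed in the world has none). Each returns a list of dicts, best first, with "conf" (0 to 1); they miss things now and then, are a little off and sometimes report something else, mostly with a low value. They report only what shows in the picture. A call takes as long as a camera call. They do not tell look-alikes from the thing itself.
- boxes_of(query, picture): "position" ([x, y, z] in m, in world coordinates, good to about 4 mm: the middle of the surface that is visible of it).
- outline_of(query, picture): "region" (400x640 bool, what is visible of it).
The state is a dict: "clock": time; "joint_pos": joint angles; "joint_velocities": joint speeds; "tau": joint torques, N m; "position": TCP position; "ee_rot": TCP orientation; "ft_force": force on the tool from outside, world axes, zero at the start; "torque": the same for the moment, N m; "grip_width": opening from 0.0 (shut) to 1.0 (fully open); "grasp_force": force on a finger pad.
Only numpy, scipy, OpenCV 4.12 (cv2) and the standard library are available. Lean on these libraries where they do the work, as an engineer would, in place of code of your own. Each camera call takes 0.05 s, during which the arm holds its last target. There are 200 camera calls.

TASK

On the phone repair bench, take the green adapter board by the grip bar along its top edge, draw it up out of its slot in the rack, and fit the foot of the board over the two dowels of the light grey test station (either way round). Press it down against the orange sprung contact block until the foot sits flush on the station's metal top, firmly but without forcing it, and finish while still gripping the board and holding it pressed home: do not let go. Keep the board upright and leave everything else where it is.

Things in the scene. Friction and masses are not known exactly. Their poses are not given: they have to be found in the camera images.
- green_board: Adapter board upright in one of the rack's three slots (which one varies): green circuit board 100 wide x 60 high x 4 mm thick (flat parts on its faces 2 mm proud, below z = 55 mm), black foot below (100 x 20 x 16 high), green grip bar above. 94 mm high, 0.1 to 0.2 kg. Origin: centre of the foot's underside; z up, y along the 100 mm width, x through the thickness.
- green_board_bar (a point): Centre of the green grip bar (70 long x 10 thick x 22 mm high), 83 mm above the foot's underside; the bar reaches from 72 to 94 mm above it. Pinch it from above across its 10 mm thickness (the board's x axis).
- green_board_foot (a point): Centre of the underside of the green board's foot (the body's origin). Two blind holes, 8 mm diameter and 15.5 mm deep, open in this underside at y = +38 and -38 mm.
- rack: Dark grey fixed rack, floor plate 220 x 140 x 12 mm, origin at the centre of its underside, z up. Slots along y at x = -70, 0, +70 mm. Boards stand on the floor plate, axes parallel to the rack's; thin walls at each slot's ends guide the foot with about 1 mm play and reach 62 mm above the table; the middle 59 mm of a slot is open at the sides.
- station: Light grey fixed test station with a metal top, 90 (x) x 160 (y) x 40 mm high, origin at the centre of its underside, z up. Two dark steel dowels, 6 mm diameter, 14 mm tall, upper 5 mm tapered to 2 mm, stand on its top at y = +38 and -38 mm, the orange contact block between them. The board's y axis must lie along the station's, either way round.
- station_seat (a point): Centre of the station's metal top, 40 mm above its underside, midway between the dowels: the centre of the foot's underside meets this point when the board is fully home.
- contacts (a joint): Travel of the orange sprung contact block (14 x 50 mm, between the dowels), in m: 0 when free, when its top stands 5 mm above the metal top; 0.005 when pressed flush with the metal top. Pressing it takes 4 N to start and 9 N when flush, so it lifts the board off again when the board is released.
- blue_board: same shape and size as green_board but with a blue circuit board and bar; stands in another slot of the rack. Bystander, must stay in its slot. Origin at the centre of its underside
- red_board: same shape and size as green_board but with a red circuit board and bar; stands in another slot of the rack. Bystander, must stay in its slot. Origin at the centre of its underside
- phone: Opened dark phone, 158 x 75 x 9 mm, lying flat beyond the rack and station. Bystander. Origin at the centre of its underside
- battery: Flat black phone battery, 95 x 60 x 6 mm, lying on the table. Bystander. Origin at the centre of its underside
- mouse: Black computer mouse, 105 x 60 mm, 34 mm high. Bystander. Origin at the centre of its underside
- screwdriver: Screwdriver with a red handle, 170 mm long, lying on the table. Bystander. Origin about the middle of its length
- flux_bottle: Small bottle with a red cap, 44 mm diameter, 90 mm high, standing. Bystander. Origin at the centre of its underside
Things that resemble listed ones, but are neither listed nor needed, are in the scene too. There is more than one size of the green_board; the job needs the larger. Several things have the shape of the station; the one meant has the colours described above.

How it is judged:
By the outcome, as a careful person would: the job done as asked, in the order asked, and still so for the second after the job is handed in, while the arm keeps its last pose, push and grip.
It also fails if it takes over 45 s, if anything falls off the work surface, if the arm or the gripper's body presses on something with over 40 N, if the wrist force passes 120 N, or if a joint passes its speed limit or range.

## Working session

There is one attempt and no reset: what is moved stays moved. The work goes in short steps, Python scripts to look and compute and a tool call to move; the robot and the scene stay as the last step left them, time stands still between calls to the robot, and variables do not carry over. Pictures are saved under pics/ and viewed, at most 10 in all, crops included, and the job is handed in when it is done.

Besides the shell and the picture viewer there is one more tool, called in YAML: its name, and indented under it one key for each argument. carry_out: Moves the arm, as the interface text tells. Its arguments: {"type":"object","properties":{"deltas":{"type":"array","items":{"type":"array","items":{"type":"number"}}},"force":{"type":"number"}},"required":["deltas"]}

```bash
mkdir -p pics; cat > h.py <<'E'
import numpy as np,cv2
from workcell import manip,camera,ticket,boxes_of,outline_of
def f(p): return p["img"].shape[0]/2/np.tan(np.radians(p["vertical_fov"])/2)
def cloud(p):
    h,w=p["depth"].shape; v,u=np.mgrid[:h,:w]; d=p["depth"]; F=f(p)
    c=np.stack([(u-p["cx"])/F*d,(v-p["cy"])/F*d,d],-1)
    return (c-p["t"])@p["R"]
def proj(p,X):
    c=p["R"]@np.asarray(X)+p["t"]; F=f(p); return np.round([c[0]/c[2]*F+p["cx"],c[1]/c[2]*F+p["cy"]],1)
def save(p,n,crop=None,k=1):
    i=p["img"][...,::-1]
    if crop: i=i[crop[1]:crop[3],crop[0]:crop[2]]
    cv2.imwrite("pics/"+n,cv2.resize(np.ascontiguousarray(i),None,fx=k,fy=k,interpolation=cv2.INTER_CUBIC))
E
python3 - <<'E'
from h import *
o=manip.get_obs(); print({k:np.round(v,3) for k,v in o.items()})
T=camera("top");S=camera("side")
cv2.imwrite("pics/a.png",np.vstack([T["img"],S["img"]])[...,::-1][:, :])
save(T,"t.png");save(S,"s.png")
for n,p in(("top",T),("side",S)):
  print(n,"cam",-p["R"].T@p["t"])
  for q in["green_board","green_board_bar","station","rack","blue_board","red_board"]:
    for b in boxes_of(q,p): print(q,np.round(b["position"],3),round(b["conf"],2),proj(p,b["position"]))
E
```

```text
{'clock': np.float64(0.0), 'joint_pos': array([-1.36 ,  0.333, -0.065,  1.461,  0.022,  1.35 , -0.088]), 'joint_velocities': array([-0.001, -0.001, -0.001,  0.001, -0.   ,  0.001,  0.   ]), 'tau': array([-1.0000e-03, -6.2545e+01,  4.9000e-02, -3.9161e+01,  1.6000e-02,
        1.0000e-02, -0.0000e+00]), 'position': array([0.145, 0.608, 0.253]), 'ee_rot': array([ 0.117,  0.993, -0.001, -0.   ]), 'ft_force': array([-0.049,  0.045,  1.453]), 'torque': array([-0.045, -0.02 ,  0.065]), 'grasp_force': np.float64(0.0), 'grip_width': np.float64(1.0)}
top cam [ 0.41828889 -0.02379822  1.39438188]
green_board [0.477 0.344 0.029] 0.75 [222.6 200.9]
green_board [0.498 0.185 0.069] 0.5 [267.3 194.3]
green_board_bar [0.471 0.344 0.032] 0.59 [222.6 202.5]
green_board_bar [0.5   0.182 0.072] 0.55 [268.1 193.9]
station [ 0.188 -0.318  0.044] 0.67 [417.3 289.1]
station [ 0.536 -0.201  0.041] 0.64 [382.5 184.9]
rack [0.497 0.18  0.009] 0.83 [271.3 195.8]
blue_board [0.567 0.196 0.057] 0.53 [265. 174.]
red_board [0.431 0.17  0.044] 0.53 [272.6 214.5]
red_board [0.497 0.184 0.068] 0.39 [267.7 194.7]
side cam [-0.15188377 -0.61643487  0.77212767]
green_board [0.497 0.182 0.074] 0.79 [284.8 178.3]
green_board [0.471 0.344 0.032] 0.75 [250.1 173.7]
green_board_bar [0.495 0.187 0.072] 0.84 [283.5 178.7]
green_board_bar [0.477 0.349 0.031] 0.59 [250.6 172.8]
station [ 0.519 -0.218  0.042] 0.81 [386.3 238.8]
station [ 0.17  -0.335  0.042] 0.67 [334.5 348.8]
rack [0.453 0.134 0.019] 0.89 [285.9 203.5]
blue_board [0.57  0.195 0.072] 0.72 [297.9 168.7]
red_board [0.43  0.176 0.068] 0.84 [270.9 189.2]
```

View pics/t.png

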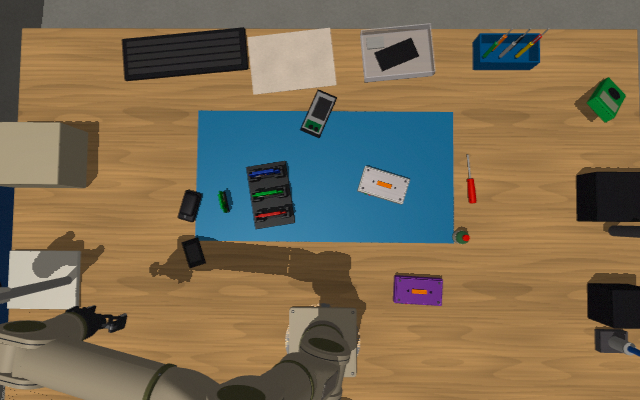

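View pics/s.png

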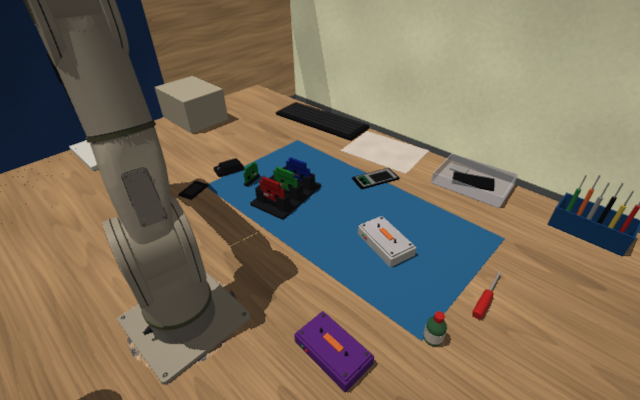

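The top view shows two green boards: the one in the rack's middle slot at (268,194), and a small one outside the rack at (224,201). The one in the rack is meant, being larger and in a slot. There are two station shapes: light grey at (384,185) and purple at (418,290). The grey one is meant. Next I confirm both in a crop and measure them.

```bash
python3 - <<'E'
from h import *
T=camera("top");save(T,"c.png",(180,140,440,250),3)
P=cloud(T);I=T["img"].astype(int);r,g,b=I[...,0],I[...,1],I[...,2]
def rect(m,n):
    q=P[m][:,:2]; R=cv2.minAreaRect((q*1000).astype(np.float32)); print(n,m.sum(),np.round(q.mean(0),4),"rect",np.round(R,1) if 0 else R, "z",np.median(P[m][:,2]))
x,y,z=[P[...,i] for i in range(3)]
near=lambda cx,cy,d:(abs(x-cx)<d)&(abs(y-cy)<d)
hi=near(.5,.184,.12)&(z>.08)
for n,m in(("g",(g>r+15)&(g>b+15)),("b",(b>r+15)&(b>g+15)),("r",(r>g+15)&(r>b+15))): 
    if (hi&m).sum()>4: rect(hi&m,n)
print("rackfloor");rect(near(.5,.184,.16)&(z>.006)&(z<.1),"rack")
st=near(.527,-.21,.13)&(z>.03)&(z<.06)
rect(st,"station");rect(st&(r>b+60),"orange")
dk=st&(I.sum(-1)<330)&(z>.035)
n,l,s,c=cv2.connectedComponentsWithStats(dk.astype(np.uint8))
for i in range(1,n): print(s[i],np.round(c[i],1),np.round(P[l==i].mean(0),4))
E
```

```text
g 89 [0.5011 0.1838] rect ((501.7020263671875, 184.41836547851562), (10.179293632507324, 96.92107391357422), 9.340554237365723) z 0.1036967263607573
b 98 [0.5696 0.1963] rect ((570.0841674804688, 197.2392578125), (10.575587272644043, 99.29570770263672), 9.26997184753418) z 0.10299822776937798
r 83 [0.4324 0.173 ] rect ((432.28363037109375, 174.54385375976562), (10.139555931091309, 97.54695892333984), 9.510923385620117) z 0.10441982822341027
rackfloor
rack 2444 [0.4985 0.1878] rect ((501.97412109375, 184.58560180664062), (311.3473205566406, 318.6051940917969), 0.37433895468711853) z 0.012999507400871177
station 1187 [ 0.5367 -0.2041] rect ((537.698974609375, -204.44483947753906), (159.55426025390625, 90.1600570678711), 73.53268432617188) z 0.0388768950575592
orange 67 [ 0.5374 -0.2056] rect ((537.8583374023438, -205.7486114501953), (50.20845413208008, 15.275527954101562), 74.2049560546875) z 0.04372954094538271
[367 169   2   2   4] [367.5 169.5] [ 0.5876 -0.1506  0.0394]
[360 180   1   1   1] [360. 180.] [ 0.5517 -0.1254  0.0378]
[373 180   1   2   2] [373.  180.5] [ 0.5488 -0.1678  0.0541]
[378 181  14   8  52] [384.5 184.1] [ 0.5381 -0.2078  0.0435]
[404 180   3   2   4] [405.  180.8] [ 0.5503 -0.2777  0.0393]
[362 187   2   2   4] [362.5 187.5] [ 0.5259 -0.1337  0.0416]
[394 187   2   2   3] [394.7 187.7] [ 0.5258 -0.2413  0.0485]
[399 199   2   1   2] [399.5 199. ] [ 0.4882 -0.2591  0.0398]
```

View pics/c.png

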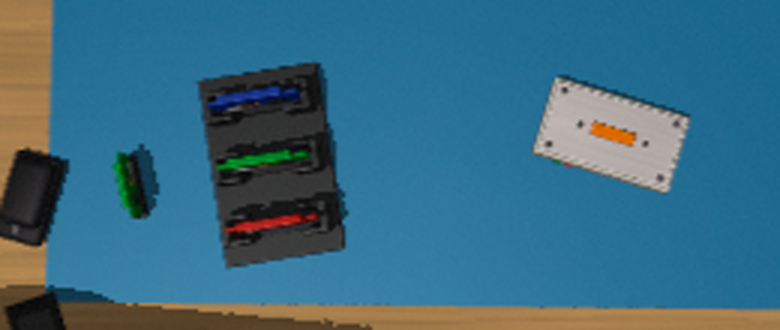

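The crop confirms it: the full-size green board is in the middle slot at crop (265,160), and the light grey station with the orange block is at crop (612,133). I'll approach it now.

carry_out:
  deltas:
    - [-0.99,-0.73,0,1,1]
    - [-0.99,-0.73,0,1,1]
    - [-0.99,-0.73,0,1,1]
    - [-0.99,-0.73,0,1,1]

```text
clock: 1.25
position: [0.2681, 0.4636, 0.254]
ee_rot: [0.374, 0.927, 0.0, 0.001]
ft_force: [-0.7, 0.4, -0.3]
grip_width: 1.002
grasp_force: 0.0
```

```bash
cat >> h.py <<'E'
from scipy.spatial.transform import Rotation as Ro
def goal(x,y,z,yaw):
    "fractions for tool y at world angle yaw (deg, mod 180)"
    o=manip.get_obs(); M=Ro.from_quat(o["ee_rot"]).as_matrix()
    d=M.T@(np.array([x,y,z])-o["position"])/.15
    now=np.degrees(np.arctan2(M[1,1],M[0,1])); s=(now-yaw+90)%180-90
    print("t",round(float(o["clock"]),2),"pos",np.round(o["position"],4),"yaw",round(now,2),"tilt",np.round(M[:2,2],4),"shift",np.round(d,3),"spin",round(s/30,3),"F",np.round(o["ft_force"],1),"j",np.round(o["joint_pos"],2),"grip",o["grip_width"],o["grasp_force"])
E
python3 -c "
from h import *
goal(.501,.184,.25,9.4)"
```

```text
t 1.25 pos [0.2681 0.4636 0.254 ] yaw 46.05 tilt [0.0015 0.0002] shift [-2.412 -0.264  0.029] spin 1.222 F [-0.7  0.4 -0.3] j [-1.21  0.13  0.08  1.7  -0.01  1.31 -0.32] grip 1.0019474131911854 0.0
```

carry_out:
  deltas:
    - [-1,-0.13,0,1,1]
    - [-1,-0.13,0,1,1]
    - [-1,-0.13,0,1,1]
    - [-1,-0.13,0,1,1]

```text
clock: 1.75
position: [0.3607, 0.3487, 0.2536]
ee_rot: [0.599, 0.801, 0.0, 0.0]
ft_force: [-0.4, 0.1, 0.5]
grip_width: 1.0
grasp_force: 0.0
```

```bash
python3 -c "
from h import *
goal(.501,.184,.25,9.4)"
```

```text
t 1.75 pos [0.3607 0.3487 0.2536] yaw 16.39 tilt [0.0005 0.0005] shift [-1.317  0.588  0.024] spin 0.233 F [-0.4  0.1  0.5] j [-1.07  0.05  0.22  1.79 -0.01  1.3  -0.56] grip 1.000377351772028 0.0
```

carry_out:
  deltas:
    - [-1,0.58,0,0.23,1]
    - [-1,0.58,0,0.23,1]
    - [-1,0.58,0,0.23,1]
    - [-1,0.58,0,0.23,1]

```text
clock: 2.25
position: [0.4876, 0.2291, 0.2532]
ee_rot: [0.645, 0.764, -0.0, 0.001]
ft_force: [-0.9, -0.2, -0.4]
grip_width: 0.997
grasp_force: 0.0
```

```bash
python3 - <<'E'
from h import *
goal(.501,.184,.22,9.4)
W=camera("wrist"); save(W,"w1.png"); print(W["vertical_fov"],W["cx"],W["cy"])
for q in ["green_board_bar"]:
  for b in boxes_of(q,W): print(q,np.round(b["position"],4),b["conf"])
E
```

```text
t 2.25 pos [0.4876 0.2291 0.2532] yaw 9.6 tilt [ 0.0007 -0.0009] shift [-0.311  0.038  0.222] spin 0.007 F [-0.9 -0.2 -0.4] j [-0.88  0.14  0.39  1.71 -0.05  1.3  -0.31] grip 0.9971934261946043 0.0
65.70646984690485 318.98845291824784 204.9157404012584
green_board_bar [0.4749 0.3401 0.0401] 0.78
green_board_bar [0.4997 0.2006 0.0979] 0.56
```

View pics/w1.png

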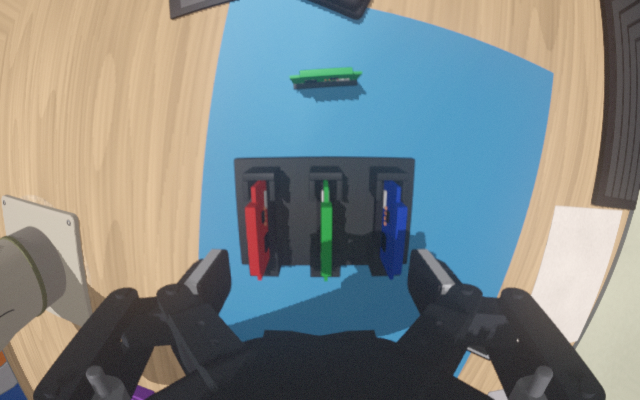

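The wrist view shows the green bar at about (326,230), between the red (258) and blue (394) ones. The small look-alike is at (326,75), outside the rack. I'll compute the bar's exact pose from the wrist depth.

```bash
cat >> h.py <<'E'
def wcloud(p):
    h,w=p["depth"].shape; v,u=np.mgrid[:h,:w]; F=f(p); a=(u-p["cx"])/F; b=(v-p["cy"])/F; th=np.hypot(a,b)+1e-9
    k=np.tan(th)/th; d=p["depth"]; return (np.stack([a*k*d,b*k*d,d],-1)-p["t"])@p["R"]
E
python3 - <<'E'
from h import *
W=camera("wrist");P=wcloud(W);I=W["img"].astype(int);r,g,b=I[...,0],I[...,1],I[...,2]
z=P[...,2]
for n,m in(("g",(g>r+15)&(g>b+15)),("b",(b>r+15)&(b>g+15)),("r",(r>g+15)&(r>b+15))):
    m=m&(z>.098)&(z<.125)&(abs(P[...,1]-.185)<.08)&(abs(P[...,0]-.5)<.1)
    q=P[m]; R=cv2.minAreaRect((q[:,:2]*1000).astype(np.float32)); print(n,m.sum(),np.round(q.mean(0),4),R,np.median(q[:,2]))
goal(.501,.184,.22,9.4)
E
```

```text
g 774 [0.501  0.191  0.1065] ((501.5950012207031, 188.951416015625), (9.95850944519043, 70.05642700195312), 9.990750312805176) 0.10668884651369204
b 818 [0.5687 0.2021 0.1057] ((502.2669677734375, 188.98388671875), (149.81399536132812, 70.16128540039062), 9.869364738464355) 0.1064328515502661
r 825 [0.4331 0.1795 0.1059] ((432.9256286621094, 177.1153564453125), (11.030420303344727, 70.6241683959961), 9.735774993896484) 0.10652144597315008
t 2.4 pos [0.4847 0.233  0.2531] yaw 9.93 tilt [-0.0006  0.0004] shift [-0.341  0.051  0.22 ] spin 0.018 F [0.9 0.1 0.1] j [-0.88  0.14  0.38  1.71 -0.05  1.3  -0.31] grip 0.9954117791991056 0.0
```

```bash
python3 -c "
from h import *
goal(.5016,.1882,.15,9.8)"
```

```text
t 2.4 pos [0.4847 0.233  0.2531] yaw 9.93 tilt [-0.0006  0.0004] shift [-0.314  0.06   0.687] spin 0.004 F [0.9 0.1 0.1] j [-0.88  0.14  0.38  1.71 -0.05  1.3  -0.31] grip 0.9954117791991056 0.0
```

carry_out:
  deltas:
    - [-0.314,0.06,0.1,0,0]
    - [-0.314,0.06,0.4,0,0]
    - [-0.314,0.06,0.6,0,0]
    - [-0.314,0.06,0.6,0,0]
    - [-0.314,0.06,0.6,0,0]

```text
clock: 3.02
position: [0.5027, 0.1875, 0.1646]
ee_rot: [0.644, 0.765, 0.001, 0.0]
ft_force: [0.1, -0.6, -0.2]
grip_width: 0.499
grasp_force: 0.0
```

```bash
python3 -c "
from h import *
goal(.5016,.1882,.098,9.8)"
```

```text
t 3.02 pos [0.5027 0.1875 0.1646] yaw 9.83 tilt [0.0012 0.0011] shift [ 0.006 -0.007  0.444] spin 0.001 F [ 0.1 -0.6 -0.2] j [-0.81  0.21  0.42  1.83 -0.09  1.12 -0.19] grip 0.4990549052162577 0.0
```

carry_out:
  deltas:
    - [0,-0.005,0.15,0,0]
    - [0,-0.005,0.3,0,0]
    - [0,-0.005,0.44,0,0]
    - [0,-0.005,0.44,0,0]
    - [0,-0.005,0.44,0,-1]
    - [0,-0.005,0.44,0,-1]
    - [0,-0.005,0.44,0,-1]
    - [0,-0.005,0.44,0,-1]
    - [0,-0.005,0.44,0,-1]
    - [0,-0.005,0.44,0,-1]
  force: 70

```text
clock: 4.28
position: [0.5026, 0.1865, 0.0988]
ee_rot: [0.645, 0.764, 0.001, 0.0]
ft_force: [-1.1, -0.1, 6.9]
grip_width: 0.108
grasp_force: 69.4
```

```bash
python3 -c "
from h import *
goal(.5016,.1882,.25,9.8)"
```

```text
t 4.28 pos [0.5026 0.1865 0.0988] yaw 9.71 tilt [0.0019 0.0016] shift [ 0.013 -0.002 -1.008] spin -0.003 F [-1.1 -0.1  6.9] j [-0.79  0.29  0.4   1.89 -0.14  0.98 -0.16] grip 0.10829581984808205 69.43814992904663
```

carry_out:
  deltas:
    - [0,0,-0.1,0,-1]
    - [0,0,-0.25,0,-1]
    - [0,0,-0.4,0,-1]
    - [0,0,-0.6,0,-1]
    - [0,0,-0.8,0,-1]
    - [0,0,-0.95,0,-1]
    - [0,0,-0.95,0,-1]
    - [0,0,-0.95,0,-1]

```text
clock: 5.28
position: [0.5014, 0.1858, 0.2393]
ee_rot: [0.645, 0.764, -0.0, -0.0]
ft_force: [0.2, 0.6, -1.7]
grip_width: 0.106
grasp_force: 68.5
```

```bash
python3 - <<'E'
from h import *
goal(.5377,-.205,.24,-16.1)
S=camera("side"); save(S,"s2.png",(200,60,460,280),3)
E
```

```text
t 5.28 pos [0.5014 0.1858 0.2393] yaw 9.7 tilt [-0.0006 -0.0002] shift [-2.609 -0.201 -0.004] spin 0.86 F [ 0.2  0.6 -1.7] j [-0.83  0.14  0.43  1.74 -0.06  1.27 -0.22] grip 0.10580182371883129 68.45847845077515
```

View pics/s2.png

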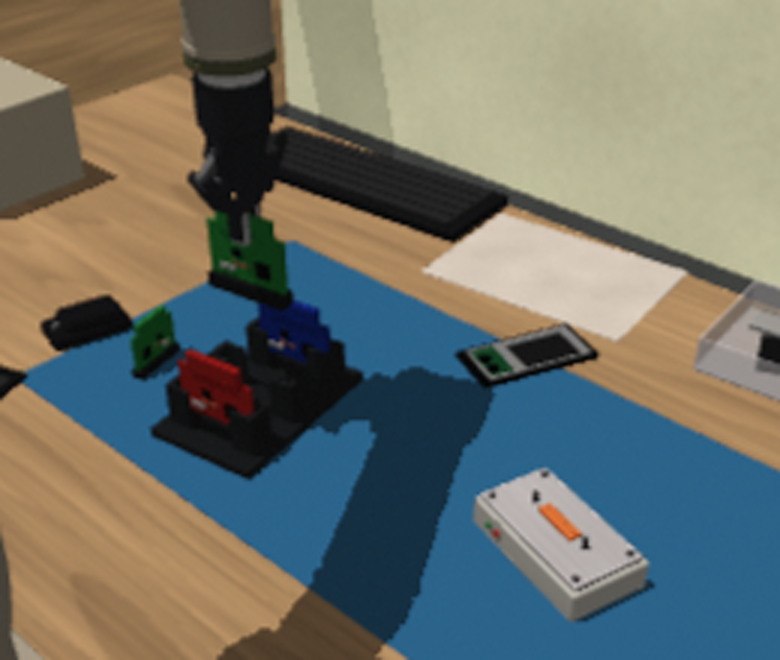

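The board is out and upright in the grip at crop (250,255); the red and blue boards are still in their slots. I'll carry it to the station.

carry_out:
  deltas:
    - [-0.3,-0.03,0,0,-1]
    - [-0.6,-0.06,0,0.3,-1]
    - [-0.9,-0.1,0,0.6,-1]
    - [-1,-0.1,0,0.86,-1]
    - [-1,-0.1,0,0.86,-1]

```text
clock: 5.95
position: [0.5119, 0.0344, 0.2391]
ee_rot: [0.8, 0.601, -0.001, -0.0]
ft_force: [-0.6, 0.3, -1.2]
grip_width: 0.104
grasp_force: 68.3
```

```bash
python3 - <<'E'
from h import *
goal(.5377,-.205,.24,-16.1)
E
```

```text
t 5.95 pos [0.5119 0.0344 0.2391] yaw -16.19 tilt [-0.0012 -0.0004] shift [-1.485  0.61  -0.006] spin -0.003 F [-0.6  0.3 -1.2] j [-0.69  0.09  0.57  1.8  -0.05  1.27 -0.39] grip 0.10433995398658495 68.32379579544067
```

carry_out:
  deltas:
    - [-0.35,0.2,0,0,-1]
    - [-0.7,0.4,0,0,-1]
    - [-1,0.6,0,0,-1]
    - [-1,0.6,0,0,-1]

```text
clock: 6.45
position: [0.5571, -0.1369, 0.239]
ee_rot: [0.8, 0.601, -0.001, 0.001]
ft_force: [-0.1, 0.7, -1.8]
grip_width: 0.105
grasp_force: 68.7
```

carry_out:
  deltas:
    - [-0.35,0,0,0,-1]
    - [-0.7,0,0,0,-1]
    - [-1,0,0,0,-1]
    - [-1,0,0,0,-1]

```text
clock: 6.95
position: [0.5142, -0.2797, 0.2393]
ee_rot: [0.8, 0.601, -0.001, -0.0]
ft_force: [0.8, 0.9, -1.4]
grip_width: 0.099
grasp_force: 68.7
```

carry_out:
  deltas:
    - [-0.3,0,0,0,-1]
    - [-0.4,0,0,0,-1]
    - [-0.4,0,0,0,-1]
    - [-0.4,0,0,0,-1]
    - [-0.4,0,0,0,-1]

```text
clock: 7.58
position: [0.4998, -0.3336, 0.2396]
ee_rot: [0.798, 0.602, 0.0, -0.0]
ft_force: [-0.5, -0.8, -1.6]
grip_width: 0.106
grasp_force: 68.7
```

```bash
python3 - <<'E'
from h import *
goal(.5377,-.205,.24,-16.1)
W=camera("wrist"); save(W,"w2.png")
P=wcloud(W);I=W["img"].astype(int);r,g,b=I[...,0],I[...,1],I[...,2]
x,y,z=[P[...,i] for i in range(3)]
nr=(np.hypot(x-.5377,y+.205)<.1)
def rect(m,n): print(n,m.sum(),cv2.minAreaRect((P[m][:,:2]*1000).astype(np.float32)),np.median(P[m][:,2]))
rect(nr&(z>.035)&(z<.06),"st"); rect(nr&(r>b+60)&(z<.06)&(z>.03),"or")
dk=nr&(z>.034)&(z<.06)&(I.sum(-1)<250)
n,l,s,c=cv2.connectedComponentsWithStats(dk.astype(np.uint8))
for i in range(1,n):
  if s[i,4]>5: print(s[i],np.round(c[i],1),np.round(P[l==i].mean(0),4),P[l==i][:,2].max())
E
```

```text
t 7.58 pos [ 0.4998 -0.3336  0.2396] yaw -15.94 tilt [0.0001 0.0008] shift [ 0.894  0.007 -0.002] spin 0.005 F [-0.5 -0.8 -1.6] j [-0.11  0.35  0.79  1.58 -0.26  1.31  0.44] grip 0.1055277117490134 68.67329478263855
st 10400 ((536.7033081054688, -207.01101684570312), (148.82594299316406, 88.30089569091797), 74.11572265625) 0.04086088425349368
or 629 ((537.3851928710938, -202.1509552001953), (49.79140853881836, 13.205817222595215), 73.9309310913086) 0.04583770311609436
```

View pics/w2.png

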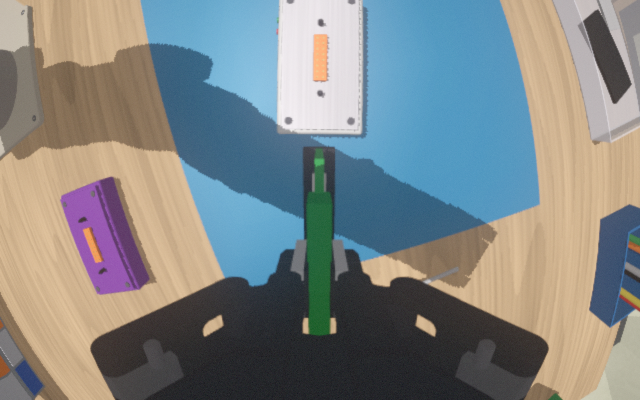

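The wrist view shows the held bar (rows 192–333, column 320), the foot's far end at (319,148), and the station's dowels at (320,22) and (320,93) with the orange block at (320,57). I can measure the board in hand and the dowels from this same frame.

```bash
python3 - <<'E'
from h import *
W=camera("wrist");P=wcloud(W);I=W["img"].astype(int);r,g,b=I[...,0],I[...,1],I[...,2]
x,y,z=[P[...,i] for i in range(3)]
o=manip.get_obs();M=Ro.from_quat(o["ee_rot"]).as_matrix()
L=(P-o["position"])@M   # tool frame
print("cam in tool",np.round((-W["R"].T@W["t"]-o["position"])@M,4))
v,u=np.mgrid[:400,:640]
def rep(m,n):
    q=L[m];R=cv2.minAreaRect((q[:,:2]*1000).astype(np.float32));print(n,m.sum(),"ctr",np.round(R[0],1),"size",np.round(R[1],1),round(R[2],1),"min",np.round(q.min(0)*1000,1),"max",np.round(q.max(0)*1000,1),"zmed",np.median(q[:,2])*1000)
gr=(g>r+15)&(g>b+15)&(abs(u-320)<20)&(v>140)&(v<340)
rep(gr&(abs(L[...,2]+.008)<.006),"bar")
rep((abs(u-319)<19)&(v>143)&(v<215)&(abs(L[...,2]-.071)<.006),"foot")
rep((r>b+60)&(v<100)&(abs(u-320)<20)&(z>.03),"orange")
# dowels: dark blobs
for c0 in((320,22),(320,93)):
    m=(abs(u-c0[0])<12)&(abs(v-c0[1])<12)&(I.sum(-1)<300)
    print("dowel px",m.sum(),u[m].mean(),v[m].mean(),"u",u[m].min(),u[m].max(),"v",v[m].min(),v[m].max())
    zs=z[m];top=m&(z>.047);print(" all",np.round(P[m].mean(0),4)," hi",top.sum(),np.round(P[top].mean(0),4) if top.any() else "", "tool",np.round(L[top].mean(0)*1000,1) if top.any() else "",zs.max())
print(o["position"])
E
```

```text
cam in tool [ 0.0669 -0.0004 -0.1214]
bar 3133 ctr [ 6.1 -0.6] size [63.5 10. ] 0.4 min [-25.7  -5.5 -14. ] max [37.8  4.6 -2. ] zmed -7.790079797837285
foot 1036 ctr [31.  -0.6] size [19.5 42.7] 89.4 min [  9.5 -10.5  68.1] max [52.3  9.2 72.2] zmed 70.16891756002406
orange 626 ctr [114.4  -0. ] size [95.  13.2] 0.1 min [  66.9   -6.6 -121.4] max [161.9   6.6 200.1] zmed 193.95783314373472
dowel px 3 320.6666666666667 22.333333333333332 u 320 321 v 22 23
 all [ 0.5483 -0.1683  0.0508]  hi 3 [ 0.5483 -0.1683  0.0508] tool [172.9   1.2 189.1] 0.051581911268210885
dowel px 1 321.0 93.0 u 321 321 v 93 93
 all [ 0.5279 -0.2405  0.0546]  hi 1 [ 0.5279 -0.2405  0.0546] tool [ 98.    1.5 185.2] 0.054554775807470104
[ 0.49946784 -0.33431661  0.23973936]
```

```bash
python3 - <<'E'
from h import *
W=camera("wrist");P=wcloud(W);G=W["img"].astype(float).sum(-1);F=f(W)
o=manip.get_obs();M=Ro.from_quat(o["ee_rot"]).as_matrix();L=((P-o["position"])@M)*1000
C=-W["R"].T@W["t"];v,u=np.mgrid[:400,:640]
def hit(U,V,zz):
    a,b=(U-W["cx"])/F,(V-W["cy"])/F;th=np.hypot(a,b);k=np.tan(th)/th
    d=W["R"].T@np.array([a*k,b*k,1]);X=C+d*(zz-C[2])/d[2];return ((X-o["position"])@M)*1000,X
for c0 in((320,22),(320,93)):
    s=(slice(c0[1]-7,c0[1]+8),slice(c0[0]-7,c0[0]+8)); w=np.clip(np.median(G[s])-60-G[s],0,None)
    U,V=(w*u[s]).sum()/w.sum(),(w*v[s]).sum()/w.sum(); print("dowel",round(U,2),round(V,2),[np.round(hit(U,V,h)[0],1) for h in(.04,.047,.054)])
    print(G[c0[1]-4:c0[1]+6,c0[0]-5:c0[0]+7].astype(int))
m=(W["img"][...,0]>W["img"][...,2].astype(int)+60)&(v<100)&(abs(u-320)<20)&(P[...,2]>.03)&(P[...,2]<.06)
q=L[m];print("orange",np.round([q.min(0),q.max(0),(q.min(0)+q.max(0))/2],1))
for V in(45,70,110):
    k=(abs(P[V,:,2]-.041)<.004)&(abs(u[V]-320)<60);print("station y-extent",np.round([L[V,k,1].min(),L[V,k,1].max()],1))
k=(abs(P[...,2]-.041)<.004)&(abs(u-320)<30);print("near x edge",np.round(L[k][:,0].min(),1))
E
```

```text
dowel 320.76 21.74 [array([177.2,   1.3, 199.8]), array([174.8,   1.3, 192.8]), array([172.4,   1.3, 185.8])]
[[697 701 689 632 545 491 504 572 657 688 689 691]
 [697 696 646 528 382 360 354 418 572 679 691 693]
 [695 691 624 468 334 313 300 341 526 674 689 691]
 [697 692 608 438 318 292 297 326 504 665 680 692]
 [699 691 601 441 323 290 287 306 393 513 570 683]
 [699 692 608 446 323 294 302 319 388 482 549 675]
 [698 695 649 550 417 333 324 340 423 502 546 641]
 [697 701 694 667 595 505 445 480 544 618 629 644]
 [695 701 702 696 687 666 649 650 659 681 684 687]
 [698 699 703 706 699 694 693 691 691 688 691 689]]
dowel 320.2 92.45 [array([ 99.9,   0.8, 199.8]), array([ 99.2,   0.7, 192.8]), array([ 98.5,   0.7, 185.8])]
[[696 687 655 597 539 541 598 644 682 688 689 692]
 [695 684 587 457 373 383 460 578 673 681 692 691]
 [692 655 506 377 351 351 365 472 592 614 672 691]
 [687 648 487 346 331 332 308 364 475 522 642 689]
 [696 682 521 358 301 299 298 353 465 508 643 688]
 [698 689 576 435 343 330 355 409 480 569 663 689]
 [696 694 648 581 494 465 520 490 498 647 685 695]
 [692 695 693 684 642 627 655 572 528 647 691 693]
 [694 698 697 696 694 695 696 669 591 662 692 695]
 [698 696 695 698 699 697 699 692 682 683 692 694]]
orange [[113.1  -6.6 191.3]
 [161.6   7.7 199.9]
 [137.3   0.6 195.6]]
station y-extent [-38.7  39.7]
station y-extent [-39.3  39.4]
station y-extent [-39.2  38.4]
near x edge 62.9
```

carry_out:
  deltas:
    - [0.25,0.007,0,0,-1]
    - [0.55,0.007,0,0,-1]
    - [0.8,0.007,0,0,-1]
    - [0.897,0.007,0.1,0,-1]
    - [0.897,0.007,0.3,0,-1]
    - [0.897,0.007,0.5,0,-1]
    - [0.897,0.007,0.58,0,-1]
    - [0.897,0.007,0.58,0,-1]
    - [0.897,0.007,0.58,0,-1]

```text
clock: 8.85
position: [0.5377, -0.2068, 0.1538]
ee_rot: [0.799, 0.601, 0.0, 0.001]
ft_force: [0.2, 0.9, -1.3]
grip_width: 0.107
grasp_force: 68.6
```

```bash
python3 - <<'E'
from h import *
# start pose .49947,-.33432,yaw -15.9 ; want +134.6 mm tool x, +1.0 tool y
a=np.radians(-15.95);ty=np.array([np.cos(a),np.sin(a)]);tx=np.array([-np.sin(a),np.cos(a)])
X=np.array([.49947,-.33432])+.1346*tx+.001*ty;print(X)
goal(X[0],X[1],.126,-15.95)
S=camera("side");save(S,"s3.png",(320,160,450,270),6)
E
```

```text
[ 0.53741937 -0.20517665]
t 8.85 pos [ 0.5377 -0.2068  0.1538] yaw -16.12 tilt [ 0.0014 -0.0004] shift [ 0.01  -0.005  0.185] spin -0.006 F [ 0.2  0.9 -1.3] j [-0.3   0.36  0.72  1.75 -0.26  1.13  0.22] grip 0.10670175013083225 68.62610578536987
```

View pics/s3.png

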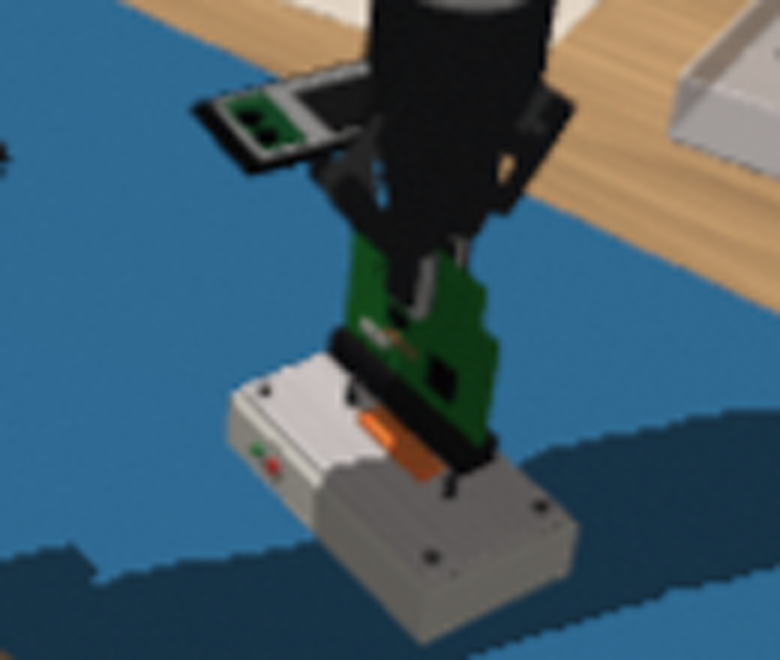

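The foot sits just above and in line with both dowels (crop (352,390) and (450,487)). I'll lower gently until the dowels engage, then check force.

carry_out:
  deltas:
    - [0.005,-0.003,0.05,0,-1]
    - [0.005,-0.003,0.08,0,-1]
    - [0.005,-0.003,0.1,0,-1]
    - [0.005,-0.003,0.115,0,-1]
    - [0.005,-0.003,0.115,0,-1]
    - [0.005,-0.003,0.115,0,-1]

```text
clock: 9.65
position: [0.5372, -0.2053, 0.1356]
ee_rot: [0.799, 0.601, 0.0, -0.0]
ft_force: [1.1, 1.0, -2.0]
grip_width: 0.104
grasp_force: 68.6
```

```bash
python3 - <<'E'
from h import *
goal(.5374,-.2055,.126,-16.0)
E
```

```text
t 9.65 pos [ 0.5372 -0.2053  0.1356] yaw -16.09 tilt [0.0002 0.0002] shift [-0.001  0.002  0.064] spin -0.003 F [ 1.1  1.  -2. ] j [-0.3   0.38  0.71  1.77 -0.27  1.1   0.23] grip 0.10351546104444159 68.63470315933228
```

The underside is at about 49 mm, below the dowel tips, with no contact force, so the dowels have entered. I'll press on in steps.

carry_out:
  deltas:
    - [0,0,0.015,0,-1]
    - [0,0,0.03,0,-1]
    - [0,0,0.04,0,-1]
    - [0,0,0.05,0,-1]
    - [0,0,0.05,0,-1]
    - [0,0,0.05,0,-1]

```text
clock: 10.4
position: [0.5374, -0.2054, 0.1285]
ee_rot: [0.799, 0.601, 0.0, 0.0]
ft_force: [-0.7, 2.2, 4.7]
grip_width: 0.102
grasp_force: 69.9
```

```bash
python3 - <<'E'
from h import *
goal(.5374,-.2055,.126,-16.0)
E
```

```text
t 10.4 pos [ 0.5374 -0.2054  0.1285] yaw -16.09 tilt [0.0009 0.0003] shift [-0.001  0.     0.017] spin -0.003 F [-0.7  2.2  4.7] j [-0.29  0.39  0.71  1.78 -0.28  1.08  0.23] grip 0.10219300567770687 69.94070649147034
```

carry_out:
  deltas:
    - [0,0,0.01,0,-1]
    - [0,0,0.018,0,-1]
    - [0,0,0.018,0,-1]
    - [0,0,0.018,0,-1]

```text
clock: 10.9
position: [0.5377, -0.2054, 0.1269]
ee_rot: [0.799, 0.601, 0.001, 0.0]
ft_force: [-3.5, 4.1, 15.7]
grip_width: 0.103
grasp_force: 71.5
```

carry_out:
  deltas:
    - [0,0,0.005,0,-1]
    - [0,0,0.007,0,-1]
    - [0,0,0.007,0,-1]
    - [0,0,0.007,0,-1]

```text
clock: 11.4
position: [0.538, -0.2055, 0.1268]
ee_rot: [0.799, 0.601, 0.001, 0.0]
ft_force: [-6.1, 5.3, 26.4]
grip_width: 0.103
grasp_force: 73.3
```

Force is rising with no more travel, which suggests it is seated. I'll check in the side view.

```bash
python3 - <<'E'
from h import *
S=camera("side");save(S,"s4.png",(320,160,450,270),6)
o=[]
goal(.5374,-.2055,.126,-16.0)
W=camera("wrist");P=wcloud(W);ob=manip.get_obs();M=Ro.from_quat(ob["ee_rot"]).as_matrix();L=((P-ob["position"])@M)*1000
I=W["img"].astype(int);v,u=np.mgrid[:400,:640]
gr=(I[...,1]>I[...,0]+15)&(abs(u-320)<20)&(v>140)&(v<340)
q=gr&(abs(L[...,2]+8)<6);print("bar top z tool",np.median(L[q][:,2]),"world",np.median(P[q][:,2]),"x max",L[q][:,0].max())
q=(abs(u-319)<15)&(v>143)&(v<190)&(abs(L[...,2]-70)<6);print("foot top world z",np.median(P[q][:,2]),"xmax",L[q][:,0].max())
q=(abs(abs(u-319)-40)<12)&(v>130)&(v<200)&(abs(P[...,2]-.04)<.006);print("station top z",np.median(P[q][:,2]))
E
```

```text
t 11.45 pos [ 0.538  -0.2055  0.1268] yaw -16.09 tilt [0.0026 0.0011] shift [-0.001 -0.004  0.006] spin -0.003 F [-7.2  6.7 26.9] j [-0.29  0.39  0.71  1.78 -0.29  1.08  0.23] grip 0.10347986796018399 73.30243349075317
bar top z tool -7.953826511278718 world 0.13481766299854733 x max 37.417208623576016
foot top world z 0.056833239379560634 xmax 51.875756336604695
station top z 0.04081877337425578
```

View pics/s4.png

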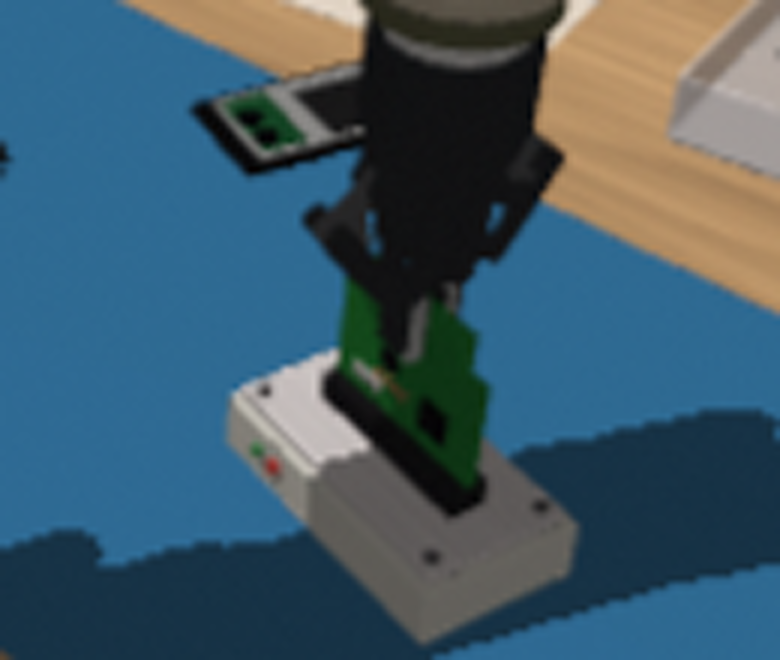

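The foot lies flat on the metal top at crop (400,440), and the dowels and contact block are hidden under it. Foot top minus station top is 16.0 mm, the foot's height, so it is flush with about 27 N pressing it down.

```bash
python3 -c "
from h import *
print(ticket.hand_in())"
```

```text
the job is handed in; nothing more can be done
None
```

The green adapter board is fitted over both dowels of the light grey station, flush on its metal top, still gripped and pressed down with about 27 N, and the job was handed in at about 11.5 s.

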